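# Hold the clip open over the recipe card

### The job

Take the recipe card out of the drying rack and lower it, upright and fully home, into the matching pocket of the oak card stand, and let go of it. Then pinch the handles of the steel bulldog clip to take it off the basket rim and hold it wide open, handles up, astride the middle of the card's top edge, one jaw clear of each face and neither biting nor resting on the card, so that I can slip a note in. Finish like that, still holding the clip squeezed open, and leave everything else on the table where it is.

Things in the scene. Friction and masses are not known exactly. Their poses are not given: they have to be found in the camera images.
- card: stiff recipe card: cream paper on both faces of a board, 8 mm thick (its x), 90 mm wide (y), 120 mm tall (z), about 60 g, a brown picture on the lower half of each face. Stands in one of the two slots of the drying rack, its foot 15 mm above the table, loosely between dowels, upper part free. Origin: centre of its bottom edge, z up. Both faces and both ways round are alike
- card_top (a point): middle of the card's top edge, 120 mm above its bottom edge
- rack: pale wooden drying rack on the table, fixed: base 150 (x) x 110 (y) x 15 mm, two slots across it, at x = -40 and +40 mm, each between four dowels 8 mm thick and 52 mm tall at y = +-30 mm. The card stands in one slot, the small dark board in the other, their faces towards +-x. Origin: centre of its underside
- stand: oak card stand, fixed: a block 64 (x) x 130 (y) x 36 mm high with one pocket in its top, 10 mm wide (x), 93 mm long (y), 24 mm deep, its mouth chamfered 2 mm. Origin: centre of its underside, z up
- pocket (a point): centre of the floor of the stand's pocket, 12 mm above the table; the card's bottom edge belongs here, its 90 mm along the stand's y. The seated card's top edge is 132 mm above the table
- baskets: two oval rattan baskets, the small one inside the big one, fixed. The big one is 150 (x) x 250 (y) x 80 mm high, wall 8 mm, with straight vertical sides for the middle 100 mm of its y sides; the inner one is 86 x 180 mm, its rim 72 mm above the table. Origin: centre of the underside, z up
- rim_near (a point): top of the big basket's rim, mid-wall, in the middle of its straight side at -x, 80 mm above the table
- clip: large steel bulldog clip, 75 g, clamped on the big basket's straight side at -x, jaws down, handles up. Body = its +x half with the pivot. Origin: middle of the pivot; the throat is a spring coil 10 mm thick round it, resting on the rim at the start. At the start z is up, y along pivot and rim, x across the jaws. On the 8 mm rim the lips are 30 mm below the origin; they are 56 mm long in y
- clip_grip (a point): midway between the clip's handles, 38 mm above the pivot: where to pinch, across x. The handles are two plates 26 mm wide in y, rising from 4 to 44 mm above the pivot and splaying outwards: over their outer faces 19 mm at the foot, 46 mm at the top as clamped. Fully squeezed they stand parallel, 15 mm over both, reaching 49 mm above the pivot
- clip_leaf (a joint): opening of the clip, rad: 0 as it is clamped on an 8 mm edge, -0.26 fully shut, 0.66 fully squeezed (a stop). A spring shuts it: pinching the handle tops takes about 6 N to start and 12 N at full squeeze. Squeezed evenly, each half (and the clip body's frame) turns by half of this value
- lip_a (a point): middle of the rolled lip (4 mm round bead) at the end of the jaw on the clip's +x side, in the centre of the bead
- lip_b (a point): the same on the other jaw. Bead centres are 12 mm apart on an 8 mm edge; at full squeeze 31 mm apart (a 27 mm gap) and 26 mm below the pivot
- board: bystander: small dark walnut board 8 x 74 x 88 mm, standing in the rack's other slot. Origin: centre of its bottom edge
- cloche: bystander: glass cloche on a round wooden base, 164 mm across, 193 mm high. Origin: centre of its underside
- whisk: bystander: dough whisk lying down, 350 mm long along its x, wooden handle to -x, steel wire loop to +x. Origin: on its length, under the middle
- saltpig: bystander: white ceramic salt pig with a wooden lid, 112 mm across, 125 mm high. Origin: centre of its underside
- tartring: bystander: small aluminium tart ring, 80 mm across, 20 mm high. Origin: centre of its underside
Not all that is in view belongs to the job. Several things have the shape of the clip; the one meant has the colours described above.

How it is judged:
By the outcome, as a careful person would: the job done as asked, in the order asked, and still so for the second after the job is handed in, while the arm keeps its last pose, push and grip.
It also fails if it takes over 58 s, if anything falls off the work surface, if the arm or the gripper's body presses on something with over 40 N, if the wrist force passes 120 N, or if a joint passes its speed limit or range.

### The arm

A 7-joint arm with a two-finger parallel gripper is mounted at the origin on the work surface. World frame = base frame: x ahead of the robot, y to its left, z up, the work surface at z = 0. Lengths are in m, angles in rad, forces in N, time in s.
With the tool pointing down it reaches from about 0.35 to 0.9 m from the base axis. Payload 8.1 kg.
Tool frame: the origin (TCP) lies at the very end of the fingers, on their centre line; the grasp point (between the pads) lies arm.hold_point_z behind it (arm.hold_point_z is the distance from the TCP to the grasp point, in m); z points along the fingers, y is the line along which they close (so a half turn about z gives the same grasp; the last joint's range is limited). The gripper opens to 92 mm and grips with 3 to 60 N. Pads are 19 mm wide; open, the fingers measure 130 mm over their backs; the gripper's body (75 mm by 190 mm) begins 47 mm behind the grasp point.
Start: joints at [-1.41, 0.434, 0.025, 1.573, -0.012, 1.134, -0.075], TCP at [0.163, 0.603, 0.227] pointing down, gripper open.
Joint ranges: [-2.62, 2.62], [-0.44, 2.09], [-1.27, 1.32], [0.08, 2.57], [-1.32, 4.46], [0.12, 2], [-2.74, 2.74]. Speed limits (rad/s): [2.22, 2.22, 3.01, 3.01, 3.14, 3.14, 3.14].

### API

Orientations are given as a rotation vector (axis times angle).
In Python, from cell import arm, vision, job, cut_out gives the robot as it stands. The module is installed in compiled form; this text tells all that it offers.
- The arm moves only by the tool play_rows, never from a script. Its argument "increments" is text: rows parted by semicolons, each of 5 numbers parted by spaces: the shift along the tool's x, y, z in cm, then the turn about the tool's z in degrees, then the opening, from -1 (shut) to 1 (fully open), so that 0 is half open. A call has 1 to 5 rows; each row shifts and turns the commanded pose from where the row before left it, along the tool's axes as they then stand; what a row does not reach is not made up. A row lasts 1/12 s, in which the tool goes at most 41.7 mm and 7.16 degrees, less where a joint would pass 70% of its speed; a pose out of reach is approached as far as the arm can. A call is refused whole if a number of a shift passes 4.17 or a number of a turn 7.16, either way. A call with a gripper value outside its range is refused whole. The fingers move at their own pace and stop on an object; "grip_force" is the grip in N (left out, the last holds). Time passes only in rows, so rows that do not move let the fingers close. It gives the time, the measured TCP pose, the force, the opening and the grip force at its end, in the units of the state.
- arm.observe(): the state, without advancing time (a new reading comes with each control period).
- vision.get_image(name): name is "scene" or "top"; returns a dict with "frame" (384x512x3 uint8, red, green, blue), "z_map" (384x512 float32, m along the optical axis (not along the pixel's ray), 0 where there is no reading), "mtx" (3x3 intrinsics, pixels), "distortion" ([k1, k2, p1, p2, k3] as OpenCV has them; the pictures are not rectified), "cam_to_world" (4x4, takes a point from camera to world coordinates). Camera axes: x right, y up, looking along -z (the intrinsics and any distortion apply to the point x, -y, -z); pixel columns grow to the right and rows downward; lengths in m; the calibration is good to about 2 mm. A picture is of the moment at which its call begins.
- job.sign_off(): hands the job in; it is judged then, once.
Trained networks look in a picture, given as the dict that the camera call returned (one of the last four; its "shot" number tells which), for a name from the list of things; names that differ only in an ending like _2 or _b are one class to them, and where a whole thing is asked for, a point or a joint stands for the part that bears it (a point fixed in the world has none). Each returns a list of dicts, best first, with "confidence" (0 to 1); they miss things now and then, are a little off and sometimes report something else, mostly with a low value. They report only what shows in the picture. A call takes as long as a camera call. They do not tell look-alikes from the thing itself.
- cut_out(query, picture): "mask" (384x512 bool, what is visible of it) and "point" ([row, column] in pixels, amid what is visible of it).
The state is a dict: "clock": time; "joints": joint angles; "dq": joint speeds; "joint_efforts": joint torques, N m; "position": TCP position; "ee_rot": TCP orientation; "force": force on the tool from outside, world axes, zero at the start; "ft_torque": the same for the moment, N m; "width": opening from 0.0 (shut) to 1.0 (fully open); "gripper_force": force on a finger pad.
Only numpy, scipy, OpenCV 4.12 (cv2) and the standard library are available. Lean on these libraries where they do the work, as an engineer would, in place of code of your own. Each camera call takes 0.05 s, during which the arm holds its last target. There are 200 camera calls.

## Working session

There is one attempt and no reset: what is moved stays moved. The work goes in short steps, Python scripts to look and compute and a tool call to move; the robot and the scene stay as the last step left them, time stands still between calls to the robot, and variables do not carry over. Pictures are saved under pics/ and viewed, at most 10 in all, crops included, and the job is handed in when it is done.

Besides the shell and the picture viewer there is one more tool, called after "Request:" as name(argument=value, ...) on one line, values as JSON. play_rows: Moves the arm, as the interface text tells. Its arguments: {"type":"object","properties":{"increments":{"type":"string"},"grip_force":{"type":"number"}},"required":["increments"]}

```bash
mkdir -p pics; cat > h.py <<'E'
import numpy as np, cv2
from cell import arm, vision, job, cut_out
def pts(p, mask=None):
    z=p["z_map"]; 
    if mask is None: mask=np.ones(z.shape,bool)
    r,c=np.nonzero(mask&(z>0))
    u=cv2.undistortPoints(np.stack([c,r],1).astype(np.float64).reshape(-1,1,2),np.array(p["mtx"]),np.array(p["distortion"])).reshape(-1,2)
    d=z[r,c]
    P=np.stack([u[:,0]*d,-u[:,1]*d,-d],1)
    T=np.array(p["cam_to_world"])
    return P@T[:3,:3].T+T[:3,3], r, c
def save(n,img,s=1): cv2.imwrite("pics/"+n,cv2.cvtColor(cv2.resize(img,None,fx=s,fy=s,interpolation=cv2.INTER_CUBIC),cv2.COLOR_RGB2BGR))
E
python3 - <<'E'
from h import *
np.set_printoptions(precision=4,suppress=True)
s=arm.observe(); print(s); print(arm.hold_point_z)
im=[]
for n in("scene","top"):
    p=vision.get_image(n); im.append(p["frame"])
    print(n,np.array(p["cam_to_world"])[:3,3])
    for q in("card","rack","stand","baskets","clip","board"):
        for d in cut_out(q,p)[:5]:
            P,r,c=pts(p,d["mask"])
            print(q,round(d["confidence"],2),d["point"],len(P),np.percentile(P,[3,50,97],axis=0).round(3).tolist() if len(P) else'')
save("a.png",im[0],1.5); save("b.png",im[1],1.5)
E
```

```text
{'clock': 0.0, 'joints': array([-1.4096,  0.4352,  0.025 ,  1.5741, -0.0116,  1.134 , -0.0751]), 'dq': array([-0.0018,  0.001 ,  0.0006,  0.0024,  0.0015,  0.0004, -0.0012]), 'joint_efforts': array([ -0.0006, -66.7847,   0.9846, -31.4454,  -0.0606,   0.0433,
         0.0002]), 'position': array([0.1629, 0.6029, 0.2259]), 'ee_rot': array([-0.4133, -3.1142,  0.0025]), 'force': array([ 0.4676,  0.4587, -0.4071]), 'ft_torque': array([-0.0405,  0.0189, -0.0117]), 'gripper_force': 0.0, 'width': 1.0022377305561427}
0.0188
scene [0.8771 0.3503 0.8211]
card 0.79 [223.8, 281.1] 710 [[0.58, -0.06, 0.024], [0.588, -0.014, 0.094], [0.592, 0.025, 0.136]]
rack 0.68 [235.9, 294.9] 1297 [[0.477, -0.062, 0.007], [0.558, 0.009, 0.015], [0.619, 0.04, 0.057]]
stand 0.81 [161.2, 240.6] 974 [[0.482, -0.364, 0.003], [0.529, -0.297, 0.035], [0.568, -0.241, 0.039]]
baskets 0.8 [341.6, 332.9] 7776 [[0.569, 0.151, 0.007], [0.633, 0.262, 0.034], [0.723, 0.363, 0.082]]
clip 0.76 [310.5, 365.0] 568 [[0.526, 0.236, 0.003], [0.567, 0.261, 0.091], [0.593, 0.284, 0.132]]
clip 0.67 [308.4, 398.0] 391 [[0.435, 0.262, 0.
[... 873 characters left out ...]
82]]
baskets 0.28 [200.2, 327.7] 1123 [[0.48, -0.37, 0.002], [0.522, -0.306, 0.035], [0.562, -0.245, 0.04]]
clip 0.63 [249.8, 122.3] 252 [[0.451, 0.262, 0.002], [0.473, 0.289, 0.037], [0.497, 0.303, 0.076]]
clip 0.58 [206.2, 118.7] 256 [[0.551, 0.241, 0.045], [0.579, 0.262, 0.092], [0.596, 0.292, 0.132]]
clip 0.4 [212.7, 118.8] 42 [[0.548, 0.245, 0.057], [0.559, 0.256, 0.084], [0.564, 0.284, 0.132]]
clip 0.34 [263.4, 157.5] 9 [[0.419, 0.188, 0.005], [0.427, 0.192, 0.014], [0.434, 0.195, 0.022]]
board 0.75 [224.0, 224.1] 182 [[0.498, -0.048, 0.033], [0.501, -0.014, 0.095], [0.507, 0.019, 0.107]]
board 0.67 [203.3, 121.1] 236 [[0.551, 0.245, 0.056], [0.578, 0.262, 0.092], [0.593, 0.287, 0.13]]
```

View pics/a.png

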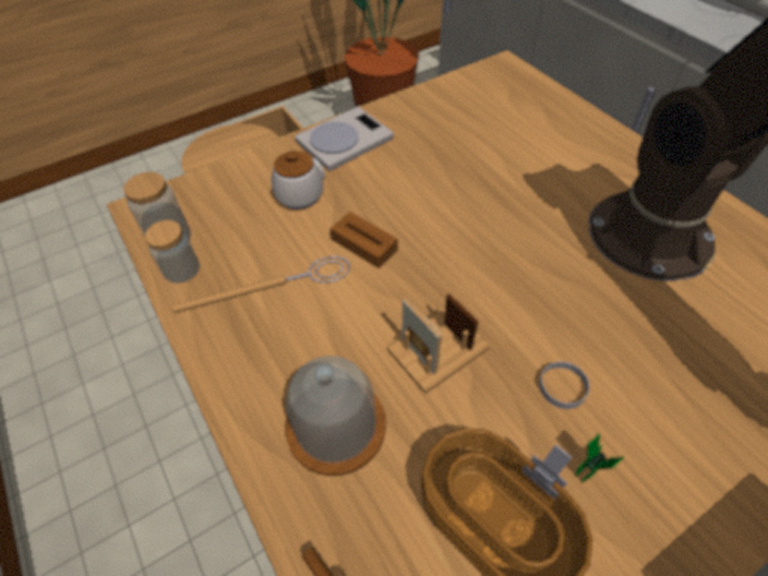

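View pics/b.png

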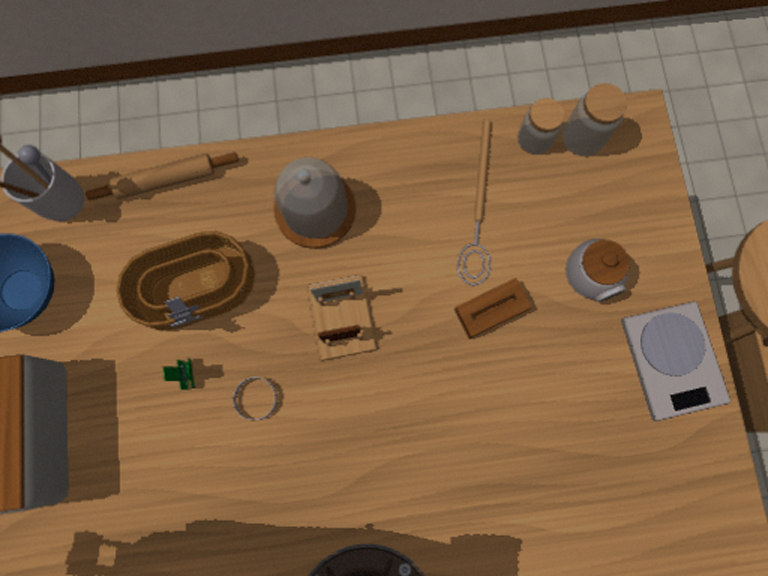

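The top picture shows the card at (222,195) in the rack with the dark board below it, the stand at (328,203), and the basket at (125,185). In the scene image there are two clip-shaped things: a grey steel one on the basket rim at (365,311) and a green one on the table at (398,308). The steel one on the rim fits the description. I'll confirm that in a crop and measure everything.

```bash
cat > m.py <<'E'
from h import *
from scipy.spatial.transform import Rotation as R
np.set_printoptions(precision=4,suppress=True)
print(R.from_rotvec(arm.observe()["ee_rot"]).as_matrix())
A={}
for n in("scene","top"):
    p=vision.get_image(n); A[n]=p
    P,r,c=pts(p)
    def sel(lo,hi): return ((P>=lo)&(P<=hi)).all(1)
    def pl(Q):  # robust line fit xy
        vx,vy,x0,y0=cv2.fitLine(Q[:,:2].astype(np.float32),cv2.DIST_HUBER,0,.01,.01).ravel()
        if vy<0: vx,vy=-vx,-vy
        return np.degrees(np.arctan2(-vx,vy)),x0,y0
    m=sel([.56,-.08,.075],[.61,.05,.125]); print(n,"card face: yaw,x,y",pl(P[m]),m.sum(),P[m].min(0),P[m].max(0))
    m=sel([.56,-.08,.128],[.61,.05,.145]); Q=P[m]; print(" card top",pl(Q),len(Q),np.percentile(Q,[2,50,98],axis=0).tolist(),cv2.minAreaRect(Q[:,:2].astype(np.float32)*1000))
    m=sel([.44,-.40,.030],[.61,-.20,.045]); Q=P[m]
    print(" stand top",len(Q),np.median(Q[:,2]),cv2.minAreaRect(Q[:,:2].astype(np.float32)*1000))
    rc=cv2.minAreaRect(Q[:,:2].astype(np.float32)*1000)[0]
    m=sel([rc[0]/1000-.04,rc[1]/1000-.05,.005],[rc[0]/1000+.04,rc[1]/1000+.05,.030]);
    d=P[m][:,:2]-np.array(rc)/1000; k=np.hypot(*d.T)<.045; Q=P[m][k]
    if len(Q)>5: print(" pocket",len(Q),pl(Q),Q.mean(0),cv2.minAreaRect(Q[:,:2].astype(np.float32)*1000))
    m=sel([.45,.1,.074],[.8,.42,.087]); Q=P[m]; print(" rim",len(Q),cv2.minAreaRect(Q[:,:2].astype(np.float32)*1000))
    m=sel([.52,.2,.10],[.63,.32,.15]); Q=P[m]; print(" handles",len(Q),cv2.minAreaRect(Q[:,:2].astype(np.float32)*1000),np.percentile(Q,[2,50,98],axis=0).tolist())
    for lo in (.09,.10,.11,.12,.127):
        m=sel([.52,.2,lo],[.63,.32,lo+.01]); Q=P[m]; 
        if len(Q): print("   z",lo,len(Q),np.percentile(Q,[2,50,98],axis=0)[:, :2].tolist())
    m=sel([.68,-.06,.16],[.86,.16,.185]);Q=P[m]; print(" cloche",len(Q),cv2.minEnclosingCircle(Q[:,:2].astype(np.float32)*1000) if len(Q) else'')
a=A["scene"]["frame"][275:345,330:425]; b=A["top"]["frame"][150:275,70:200]
save("c.png",np.hstack([cv2.resize(a,(480,354),interpolation=2),cv2.resize(b,(310,354),interpolation=2)]))
E
python3 m.py
```

```text
[[-0.9654  0.2608  0.    ]
 [ 0.2608  0.9654  0.0001]
 [ 0.      0.0001 -1.    ]]
scene card face: yaw,x,y (np.float32(3.899332), np.float32(0.5879887), np.float32(-0.008448156)) 305 [ 0.5768 -0.0656  0.0752] [0.5925 0.0262 0.1248]
 card top (np.float32(3.4229875), np.float32(0.58575207), np.float32(-0.01739615)) 152 [[0.5793189607241569, -0.06093770549407818, 0.12941575128114924], [0.5859404594402096, -0.017277476745897052, 0.13495113837466255], [0.5913412442775764, 0.02529484886152427, 0.13749424948910663]] ((585.209228515625, -18.893619537353516), (9.356517791748047, 89.7492446899414), 3.440499782562256)
 stand top 653 0.035981500938654154 ((522.996826171875, -307.99920654296875), (66.31179809570312, 131.55441284179688), 18.038982391357422)
 pocket 124 (np.float32(-15.305085), np.float32(0.5438585), np.float32(-0.29513183)) [ 0.5393 -0.3027  0.0206] ((535.437744140625, -304.65985107421875), (42.95302200317383, 82.46728515625), 17.369125366210938)
 rim 1332 ((612.5272216796875, 272.4928283691406), (193.4391632080078, 283.22607421875), 54.5790901184082)
 handles 207 ((572.6440429687
[... 2424 characters left out ...]
029, 0.26068533989747017], [0.5834809067632579, 0.2761930817886622]]
   z 0.1 33 [[0.5583283262796177, 0.24986407540367114], [0.583091690756247, 0.2633528015959063], [0.5889911661454416, 0.2762649198933205]]
   z 0.11 26 [[0.5556888057594105, 0.24643477352115425], [0.5864395965388978, 0.2638899523408046], [0.5903587198293776, 0.2761208223576934]]
   z 0.12 34 [[0.5483905900620563, 0.24538867771400066], [0.5892017432699522, 0.2621778537447502], [0.5948640721373306, 0.2765260789535361]]
   z 0.127 26 [[0.5470111883242743, 0.2450758754290474], [0.5709583258605896, 0.2635995784294448], [0.5948737328432941, 0.27674012556214045]]
 cloche 194 ((769.84130859375, 8.89599323272705), 33.26144790649414)
```

View pics/c.png

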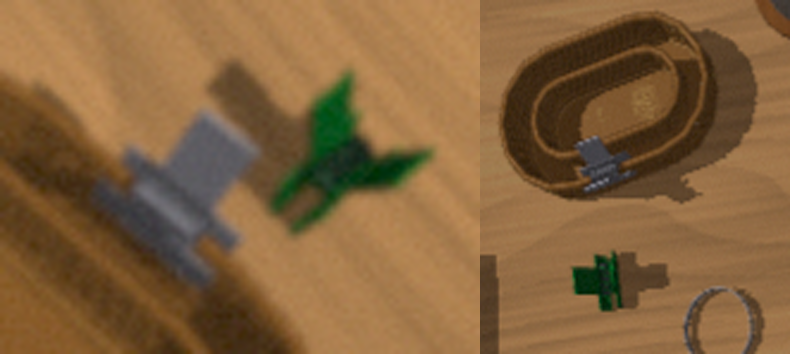

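The crop confirms the grey steel clip sits on the rim and the look-alike on the table is green. Estimated poses, all consistent with the sizes given:
- **Card:** (0.5845, -0.0195), yaw 3.8°, top at 0.135.
- **Stand:** (0.5225, -0.3085), yaw 18.2°.
- **Clip:** (0.572, 0.2615), yaw 11.8°.

```bash
cat > g.py <<'E'
import sys
from h import *
from scipy.spatial.transform import Rotation as R
def go(x,y,z,yaw):
    s=arm.observe(); M=R.from_rotvec(s["ee_rot"]).as_matrix(); p=s["position"]
    cur=np.degrees(np.arctan2(M[1,1],M[0,1])); t=(cur-yaw+90)%180-90
    d=M.T@(np.array([x,y,z])-p)*100
    print("pos",p.round(4),"yaw",cur.round(2),"tilt",M[:,2].round(4),"w",round(s["width"],3),"F",s["force"].round(1),"gf",round(s["gripper_force"],1),"t",round(s["clock"],2))
    print("shift cm, tool axes now:",d.round(2),"turn deg:",round(t,2), "q",s["joints"].round(2))
if __name__=="__main__": go(*map(float,sys.argv[1:5]))
E
python3 - <<'E'
from g import *
p=vision.get_image("top"); P,r,c=pts(p)
a=np.array([.163,.603]); b=np.array([.585,-.02]); u=(b-a)/np.hypot(*(b-a))
d=P[:,:2]-a; l=d@u; w=np.abs(d@np.array([-u[1],u[0]]))
for i in np.arange(0,.75,.05):
    k=(l>=i)&(l<i+.05)&(w<.13); print(round(i,2),k.sum(),P[k][:,2].max() if k.any() else '')
go(.5845,-.0195,.25,3.8)
E
```

```text
0.0 921 0.010640395933875446
0.05 1089 0.14256289017706303
0.1 1888 0.16850927526664372
0.15 2933 0.1689574176450872
0.2 1771 0.13553250724041432
0.25 1723 0.009756159364527006
0.3 1682 0.008753267552519706
0.35 1662 0.007932845801809307
0.4 1613 0.08055466110652021
0.45 1633 0.13283140567146345
0.5 1617 0.13345358780773164
0.55 1667 0.08710353768617374
0.6 1639 0.08677330441120645
0.65 1519 0.10898032956922532
0.7 1505 0.13970663860645227
pos [0.163  0.6034 0.2267] yaw 74.88 tilt [ 1.e-04  1.e-04 -1.e+00] w 1.003 F [ 0.3  0.  -0.2] gf 0.0 t 0.85
shift cm, tool axes now: [-56.94 -49.14  -2.33] turn deg: 71.08 q [-1.41  0.43  0.03  1.57 -0.01  1.13 -0.08]
```

Request:
play_rows(increments="-2.85 -2.46 -0.12 0 0;-2.85 -2.46 -0.12 0 0;-2.85 -2.46 -0.12 0 0;-2.85 -2.46 -0.12 0 0;-2.85 -2.46 -0.12 0 0")

```text
clock: 1.27
position: [0.2692, 0.4459, 0.2329]
ee_rot: [0.413, 3.114, 0.0]
force: [0.4, 0.8, 0.3]
width: 0.685
gripper_force: 0.0
```

Request:
play_rows(increments="-2.85 -2.46 -0.12 0 0;-2.85 -2.46 -0.12 0 0;-2.85 -2.46 -0.12 0 0;-2.85 -2.46 -0.12 0 0;-2.85 -2.46 -0.12 0 0")

```text
clock: 1.68
position: [0.3747, 0.2899, 0.2391]
ee_rot: [0.413, 3.114, 0.001]
force: [1.5, 1.2, -0.6]
width: 0.501
gripper_force: 0.0
```

Request:
play_rows(increments="-2.85 -2.46 -0.12 0 0;-2.85 -2.46 -0.12 0 0;-2.85 -2.46 -0.12 0 0;-2.85 -2.46 -0.12 0 0;-2.85 -2.46 -0.12 0 0")

```text
clock: 2.1
position: [0.4802, 0.134, 0.2451]
ee_rot: [0.413, 3.114, 0.001]
force: [0.4, 0.5, -0.3]
width: 0.498
gripper_force: 0.0
```

Request:
play_rows(increments="0 0 0 7.1 0;0 0 0 7.1 0;0 0 0 7.1 0;0 0 0 7.1 0;0 0 0 7.1 0")

```text
clock: 2.52
position: [0.4795, 0.1355, 0.2448]
ee_rot: [1.352, 2.836, 0.0]
force: [-0.0, 0.1, -0.6]
width: 0.501
gripper_force: 0.0
```

Request:
play_rows(increments="0 0 0 7.1 0;0 0 0 7.1 0;0 0 0 7.1 0;0 0 0 7.1 0;0 0 0 7.1 0")

```text
clock: 2.93
position: [0.4795, 0.1357, 0.2449]
ee_rot: [2.152, 2.289, 0.001]
force: [-0.6, 0.7, 0.1]
width: 0.5
gripper_force: 0.0
```

```bash
python3 g.py .5845 -.0195 .25 3.8
```

```text
pos [0.4795 0.1357 0.2449] yaw 3.53 tilt [ 2.e-04  2.e-04 -1.e+00] w 0.5 F [-0.6  0.7  0.1] gf 0.0 t 2.93
shift cm, tool axes now: [-16.14   9.53  -0.51] turn deg: -0.27 q [-0.79  0.22  0.5   1.88 -0.12  1.08 -0.19]
```

Request:
play_rows(increments="-3.23 1.91 0 -0.3 0;-3.23 1.91 0 0 0;-3.23 1.91 0 0 0;-3.23 1.91 0 0 0;-3.22 1.89 0 0 0")

```text
clock: 3.35
position: [0.587, -0.0198, 0.2449]
ee_rot: [2.138, 2.302, 0.001]
force: [-1.2, 0.5, 0.6]
width: 0.501
gripper_force: 0.0
```

Request:
play_rows(increments="0 0 3 0 0;0 0 2.5 0 0;0 0 2 0 0;0 0 0 0 0;0 0 0 0 0")

```text
clock: 3.77
position: [0.5856, -0.0185, 0.1694]
ee_rot: [-2.138, -2.3, 0.002]
force: [0.2, 0.0, 1.2]
width: 0.501
gripper_force: 0.0
```

```bash
python3 g.py .5845 -.0195 .101 3.8
```

```text
pos [ 0.5856 -0.0185  0.1694] yaw 4.18 tilt [-1.9e-03 -2.0e-04 -1.0e+00] w 0.501 F [0.2 0.  1.2] gf 0.0 t 3.77
shift cm, tool axes now: [-0.09 -0.1   6.84] turn deg: 0.38 q [-0.44  0.46  0.53  1.77 -0.27  0.99  0.28]
```

Request:
play_rows(increments="-0.09 -0.1 2 0.3 0;0 0 2 0 0;0 0 1.8 0 0;0 0 1 0 0;0 0 0 0 0")

```text
clock: 4.18
position: [0.5848, -0.0191, 0.1012]
ee_rot: [-2.144, -2.295, 0.001]
force: [0.2, 0.1, -0.4]
width: 0.501
gripper_force: 0.0
```

Request:
play_rows(increments="0 0 0 0 -1;0 0 0 0 -1;0 0 0 0 -1;0 0 0 0 -1;0 0 0 0 -1", grip_force=15)

```text
clock: 4.6
position: [0.5856, -0.0194, 0.1024]
ee_rot: [2.145, 2.295, 0.001]
force: [0.2, 0.4, 0.5]
width: 0.185
gripper_force: 0.0
```

Request:
play_rows(increments="0 0 0 0 -1;0 0 0 0 -1;0 0 0 0 -1")

```text
clock: 4.85
position: [0.5854, -0.0194, 0.102]
ee_rot: [2.145, 2.295, 0.001]
force: [-0.1, 0.6, 3.3]
width: 0.087
gripper_force: 15.0
```

```bash
python3 g.py .5845 -.0195 .101 3.8
```

```text
pos [ 0.5854 -0.0194  0.102 ] yaw 3.88 tilt [ 5.e-04  1.e-04 -1.e+00] w 0.087 F [-0.1  0.6  3.3] gf 15.0 t 4.85
shift cm, tool axes now: [-0.   -0.09  0.1 ] turn deg: 0.08 q [-0.4   0.53  0.49  1.84 -0.33  0.85  0.32]
```

Request:
play_rows(increments="0 0 -1.5 0 -1;0 0 -2.5 0 -1;0 0 -3 0 -1;0 0 -3 0 -1;0 0 -1 0 -1")

```text
clock: 5.27
position: [0.5868, -0.02, 0.2157]
ee_rot: [2.143, 2.292, 0.005]
force: [0.2, -0.2, 0.4]
width: 0.088
gripper_force: 15.0
```

Request:
play_rows(increments="0 0 0 -3.6 -1;0 0 0 -3.6 -1;0 0 0 -3.6 -1;0 0 0 -3.5 -1;0 0 0 0 -1")

```text
clock: 5.68
position: [0.5848, -0.0195, 0.2112]
ee_rot: [-1.839, -2.547, 0.001]
force: [0.1, -1.0, -1.4]
width: 0.087
gripper_force: 15.0
```

```bash
python3 g.py .5225 -.3085 .21 18.2; python3 - <<'E'
from h import *
for n in("scene","top"):
    p=vision.get_image(n);P,r,c=pts(p)
    k=((P>[.54,-.09,.12])&(P<[.64,.06,.19])).all(1)
    print(n,np.percentile(P[k],[3,50,97],axis=0).round(4).tolist())
    for lo in(.135,.155,.175):
        j=k&(P[:,2]>lo)&(P[:,2]<lo+.02); print(lo,P[j].mean(0).round(4),P[j].min(0).round(4),P[j].max(0).round(4))
    if n=="scene": save("d.png",p["frame"][130:280,200:400],3)
E
```

```text
pos [ 0.5848 -0.0195  0.2112] yaw 18.34 tilt [-7.e-04  1.e-04 -1.e+00] w 0.087 F [ 0.1 -1.  -1.4] gf 15.0 t 5.68
shift cm, tool axes now: [-25.47 -15.01   0.12] turn deg: 0.14 q [-0.41  0.4   0.49  1.72 -0.21  1.07  0.47]
scene [[0.57, -0.0374, 0.1266], [0.5833, -0.0037, 0.1578], [0.5946, 0.0233, 0.188]]
0.135 [ 0.5823 -0.0025  0.145 ] [ 0.5663 -0.0378  0.1352] [0.5955 0.0237 0.1549]
0.155 [ 0.5832 -0.0037  0.1646] [ 0.5682 -0.0349  0.1554] [0.5938 0.0246 0.1748]
0.175 [ 0.5826 -0.0019  0.182 ] [ 0.5669 -0.0341  0.175 ] [0.5944 0.0247 0.1899]
top [[0.5922, -0.0637, 0.1317], [0.594, -0.062, 0.1465], [0.5953, -0.058, 0.1777]]
0.135 [ 0.5935 -0.0609  0.1452] [ 0.5919 -0.0639  0.1392] [ 0.5945 -0.0578  0.1502]
0.155 [ 0.5948 -0.0622  0.1649] [ 0.594  -0.0624  0.1629] [ 0.5957 -0.062   0.1668]
0.175 [ 0.5943 -0.0631  0.1824] [ 0.5943 -0.0631  0.1824] [ 0.5943 -0.0631  0.1824]
```

View pics/d.png

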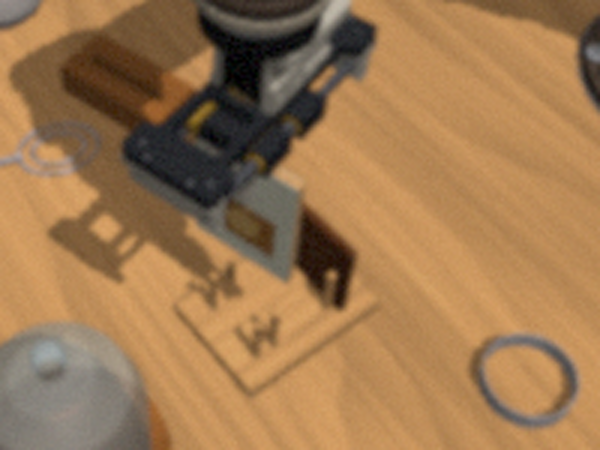

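The picture shows the card held upright above the rack at about (265,225) in the crop, with its brown picture on the lower half. The board is still in its slot. Carrying the card over to the stand.

Request:
play_rows(increments="-3.18 -1.88 0 0.1 -1;-3.18 -1.88 0 0 -1;-3.18 -1.88 0 0 -1;-3.18 -1.88 0 0 -1;-3.18 -1.88 0 0 -1")

```text
clock: 6.2
position: [0.5446, -0.2012, 0.2116]
ee_rot: [-1.847, -2.541, -0.0]
force: [0.1, -0.3, -0.1]
width: 0.084
gripper_force: 15.0
```

Request:
play_rows(increments="-3.18 -1.88 0 0 -1;-3.18 -1.88 0 0 -1;-3.18 -1.88 0 0 -1;0 0 0 0 -1;0 0 0 0 -1")

```text
clock: 6.62
position: [0.5197, -0.311, 0.2116]
ee_rot: [1.854, 2.536, -0.002]
force: [-0.1, 0.7, -0.1]
width: 0.084
gripper_force: 15.0
```

Request:
play_rows(increments="0 0 2 0 -1;0 0 2 0 -1;0 0 1.5 0 -1;0 0 0 0 -1;0 0 0 0 -1")

```text
clock: 7.03
position: [0.5213, -0.3065, 0.1562]
ee_rot: [-1.843, -2.542, -0.0]
force: [0.3, 0.1, -0.3]
width: 0.085
gripper_force: 15.0
```

```bash
cat > k.py <<'E'
from g import *
go(.5225,-.3085,.098,18.2)
import sys
o=np.array([.5225,-.3085]); a=np.radians(18.2); ex=np.array([np.cos(a),np.sin(a)]); ey=np.array([-ex[1],ex[0]])
for n in("scene","top"):
    p=vision.get_image(n);P,r,c=pts(p); d=P[:,:2]-o; u=d@ex; v=d@ey; z=P[:,2]
    k=(abs(u)<.05)&(abs(v)<.08)&(z>.028)&(z<.042)&~((abs(u)<.008)&(abs(v)<.06)); Q=np.c_[u,v][k].astype(np.float32)*1000
    k2=(abs(u)<.045)&(abs(v)<.08)&(z>.03)&(z<.041)
    print(n,"stand: u",(np.percentile(u[k2],[1,99])*1000).round(1),"v",(np.percentile(v[k2],[1,99])*1000).round(1), cv2.minAreaRect(Q))
    k=(abs(u)<.02)&(abs(v)<.06)&(z>.045)&(z<.105)
    if k.sum()>20:
        print(" card: u",(np.percentile(u[k],[2,50,98])*1000).round(1),"v",(np.percentile(v[k],[1,50,99])*1000).round(1),"zmin",z[k].min().round(4),"du/dv",np.polyfit(v[k],u[k],1).round(4),"du/dz",np.polyfit(z[k],u[k],1).round(4),k.sum())
    if len(sys.argv)>1 and n==sys.argv[1]:
        cr=p["frame"][100:230,180:300] if n=="scene" else p["frame"][150:250,270:390]
        save(sys.argv[2],cr,5)
E
python3 k.py scene e.png
```

```text
pos [ 0.5213 -0.3065  0.1562] yaw 18.12 tilt [-0.0016  0.0012 -1.    ] w 0.085 F [ 0.3  0.1 -0.3] gf 15.0 t 7.03
shift cm, tool axes now: [-0.24  0.06  5.82] turn deg: -0.08 q [ 0.09  0.5   0.52  1.74 -0.29  0.98  1.04]
scene stand: u [-30.6  33. ] v [-63.9  65.1] ((0.1217803955078125, 0.17682647705078125), (67.11427307128906, 131.97715759277344), 0.03747887536883354)
 card: u [-1.2  3.   4.8] v [-40.5   7.2  48. ] zmin 0.0683 du/dv [-0.0104  0.0029] du/dz [0.0208 0.001 ] 204Traceback (most recent call last):
  File "k.py", line 9, in <module>
    print(n,"stand: u",(np.percentile(u[k2],[1,99])*1000).round(1),"v",(np.percentile(v[k2],[1,99])*1000).round(1), cv2.minAreaRect(Q))
                        ~~~~~~~~~~~~~^^^^^^^^^^^^^^
    return _quantile_unchecked(
        a, q, axis, out, overwrite_input, method, keepdims, weights)
    return _ureduce(a,
                    func=_quantile_ureduce_func,
    ...<5 lines>...
                    overwrite_input=overwrite_input,
                    method=method)
    r = func(a, **kwargs)
    result = _quantile(arr,
                       quantiles=q,
    ...<2 lines>...
                       out=out,
                       weights=wgt)
    slices_having_nans = np.isnan(arr[-1, ...])
                                  ~~~^^^^^^^^^
IndexError: index -1 is out of bounds for axis 0 with size 0
```

View pics/e.png

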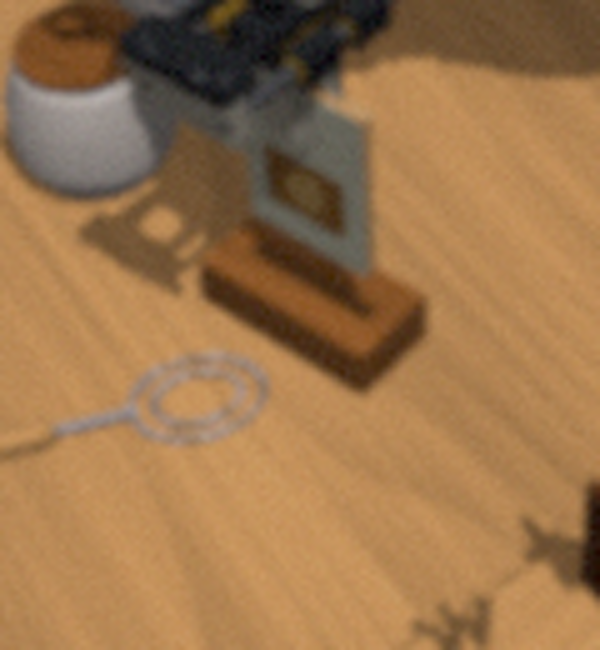

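The card is upright over the slot, bottom at about (310,265) in the crop and the slot running (250,235)–(375,305). It needs 2.4 mm along the slot, then I'll lower it.

Request:
play_rows(increments="-0.24 0.06 0 0 -1;0 0 1.5 0 -1;0 0 1.2 0 -1;0 0 0 0 -1;0 0 0 0 -1")

```text
clock: 7.55
position: [0.5222, -0.3098, 0.1294]
ee_rot: [-1.844, -2.542, 0.0]
force: [0.4, 0.4, -1.1]
width: 0.085
gripper_force: 15.0
```

```bash
sed -i 's/("scene","top"):/("scene",):/' k.py; python3 k.py
```

```text
pos [ 0.5222 -0.3098  0.1294] yaw 18.08 tilt [-1.2e-03  7.0e-04 -1.0e+00] w 0.085 F [ 0.4  0.4 -1.1] gf 15.0 t 7.55
shift cm, tool axes now: [0.11 0.07 3.14] turn deg: -0.12 q [ 0.1   0.53  0.51  1.76 -0.31  0.93  1.06]
scene stand: u [-31.  33.] v [-64.2  65.3] ((1.5834293365478516, 0.05611419677734375), (65.90312957763672, 133.20465087890625), 1.3714388608932495)
 card: u [-4.   2.8  5.1] v [-44.4   4.3  44.5] zmin 0.0453 du/dv [-0.0163  0.0026] du/dz [0.0134 0.0016] 333
```

Request:
play_rows(increments="0.05 0.1 0 0 -1;0 0 0.6 0 -1;0 0 0.4 0 -1;0 0 0.3 0 -1;0 0 0 0 -1")

```text
clock: 8.02
position: [0.5229, -0.3089, 0.1158]
ee_rot: [-1.844, -2.542, 0.0]
force: [-0.2, -0.5, 0.2]
width: 0.088
gripper_force: 15.0
```

Request:
play_rows(increments="0 0 0.3 0 -1;0 0 0.3 0 -1;0 0 0.3 0 -1;0 0 0 0 -1;0 0 0 0 -1")

```text
clock: 8.43
position: [0.5232, -0.3092, 0.1075]
ee_rot: [-1.845, -2.542, 0.0]
force: [0.1, -0.7, -0.6]
width: 0.084
gripper_force: 15.0
```

```bash
python3 k.py
```

```text
pos [ 0.5232 -0.3092  0.1075] yaw 18.08 tilt [-4.e-04  2.e-04 -1.e+00] w 0.084 F [ 0.1 -0.7 -0.6] gf 15.0 t 8.43
shift cm, tool axes now: [ 0.09 -0.04  0.95] turn deg: -0.12 q [ 0.11  0.56  0.49  1.78 -0.33  0.89  1.07]
scene stand: u [-30.8  33.6] v [-64.2  65.2] ((0.9965629577636719, 0.3074798583984375), (66.40476989746094, 131.59922790527344), 0.23877836763858795)
 card: u [-1.8  4.1  6.2] v [-44.    9.1  44.8] zmin 0.0451 du/dv [-0.0175  0.0039] du/dz [0.0012 0.0037] 316
```

No force at all, so the card is going into the pocket freely. Lowering it until it touches the floor, at about TCP 0.099.

Request:
play_rows(increments="0 0 0.3 0 -1;0 0 0.3 0 -1;0 0 0.15 0 -1;0 0 0 0 -1;0 0 0 0 -1")

```text
clock: 8.9
position: [0.5233, -0.3092, 0.1001]
ee_rot: [-1.845, -2.543, 0.0]
force: [-0.8, -0.8, -0.8]
width: 0.085
gripper_force: 15.0
```

Request:
play_rows(increments="0 0 0.1 0 -1;0 0 0.1 0 -1;0 0 0 0 -1;0 0 0 0 -1")

```text
clock: 9.23
position: [0.5236, -0.3094, 0.0989]
ee_rot: [1.844, 2.542, 0.001]
force: [-1.4, 1.4, 5.9]
width: 0.084
gripper_force: 15.0
```

Contact at TCP z 0.099, as predicted. Releasing and going up.

Request:
play_rows(increments="0 0 0 0 -0.4;0 0 0 0 -0.4;0 0 0 0 0;0 0 0 0 0;0 0 0 0 0")

```text
clock: 9.65
position: [0.5233, -0.3093, 0.0981]
ee_rot: [-1.845, -2.543, 0.0]
force: [-0.0, -0.4, -0.1]
width: 0.398
gripper_force: 0.0
```

Request:
play_rows(increments="0 0 -1 0 0;0 0 -2.5 0 0;0 0 -3.5 0 0;0 0 -4 0 0;0 0 -4 0 0")

```text
clock: 10.07
position: [0.5226, -0.3092, 0.2504]
ee_rot: [-1.845, -2.542, 0.001]
force: [0.2, -0.9, 1.1]
width: 0.498
gripper_force: 0.0
```

```bash
cat > n.py <<'E'
from g import *
go(.572,.2615,.20,11.8)
o=np.array([.5225,-.3085]); a=np.radians(18.2); ex=np.array([np.cos(a),np.sin(a)]); ey=np.array([-ex[1],ex[0]])
for n in("scene","top"):
    p=vision.get_image(n);P,r,c=pts(p); d=P[:,:2]-o; u=d@ex; v=d@ey; z=P[:,2]
    k=(abs(u)<.02)&(abs(v)<.06)&(z>.05)&(z<.15)
    t=k&(z>.127); print(n,"card z max",np.percentile(z[k],[50,95,99]).round(4),"top u",u[t].mean().round(4),"v",np.percentile(v[t],[1,99]).round(4),t.sum(), "xy", P[t].mean(0).round(4), "rect",cv2.minAreaRect(P[t][:,:2].astype(np.float32)*1000),"du/dz",np.polyfit(z[k],u[k],1)[0].round(3))
    k=((P>[.52,.2,.10])&(P<[.63,.32,.15])).all(1); print(" handles",k.sum(),cv2.minAreaRect(P[k][:,:2].astype(np.float32)*1000) if k.sum()>4 else "")
    if n=="scene": save("f%d.png"%(arm.observe()["clock"]*10),p["frame"][100:230,180:300],4)
E
python3 n.py; ls pics
```

```text
pos [ 0.5226 -0.3092  0.2504] yaw 18.05 tilt [-8.e-04  0.e+00 -1.e+00] w 0.498 F [ 0.2 -0.9  1.1] gf 0.0 t 10.07
shift cm, tool axes now: [52.74 22.38  5.03] turn deg: 6.25 q [ 0.06  0.42  0.56  1.62 -0.24  1.18  0.99]
scene card z max [0.0981 0.1325 0.1337] top u 0.0016 v [-0.0428  0.0437] 91 xy [ 0.5238 -0.3075  0.1314] rect ((523.128173828125, -307.4761047363281), (10.481816291809082, 87.9634017944336), 18.316795349121094) du/dz -0.027
 handles 209 ((572.4381103515625, 262.0726623535156), (46.989253997802734, 26.121246337890625), 11.880533218383789)
a.png
b.png
c.png
d.png
e.png
f101.pngTraceback (most recent call last):
  File "n.py", line 7, in <module>
    t=k&(z>.127); print(n,"card z max",np.percentile(z[k],[50,95,99]).round(4),"top u",u[t].mean().round(4),"v",np.percentile(v[t],[1,99]).round(4),t.sum(), "xy", P[t].mean(0).round(4), "rect",cv2.minAreaRect(P[t][:,:2].astype(np.float32)*1000),"du/dz",np.polyfit(z[k],u[k],1)[0].round(3))
                                       ~~~~~~~~~~~~~^^^^^^^^^^^^^^^^^
    return _quantile_unchecked(
        a, q, axis, out, overwrite_input, method, keepdims, weights)
    return _ureduce(a,
                    func=_quantile_ureduce_func,
    ...<5 lines>...
                    overwrite_input=overwrite_input,
                    method=method)
    r = func(a, **kwargs)
    result = _quantile(arr,
                       quantiles=q,
    ...<2 lines>...
                       out=out,
                       weights=wgt)
    slices_having_nans = np.isnan(arr[-1, ...])
                                  ~~~^^^^^^^^^
IndexError: index -1 is out of bounds for axis 0 with size 0
```

Request:
play_rows(increments="3.3 1.4 0 0 0.7;3.3 1.4 0 0 0.7;3.3 1.4 0 0 0.7;3.3 1.4 0 0 0.7;3.3 1.4 0 0 0.7")

```text
clock: 10.58
position: [0.5384, -0.1292, 0.2488]
ee_rot: [1.845, 2.542, 0.001]
force: [0.6, 0.1, -0.3]
width: 0.808
gripper_force: 0.0
```

Request:
play_rows(increments="3.3 1.4 0 0 0.7;3.3 1.4 0 0 0.7;3.3 1.4 0 0 0.7;3.3 1.4 0 0 0.7;3.3 1.4 0 0 0.7")

```text
clock: 11.0
position: [0.5538, 0.0495, 0.2489]
ee_rot: [1.845, 2.542, 0.001]
force: [0.7, -0.6, -0.0]
width: 0.853
gripper_force: 0.0
```

Request:
play_rows(increments="3.3 1.4 0 0 0.7;3.3 1.4 0 0 0.7;3.3 1.4 0 0 0.7;3.3 1.4 0 0 0.7;3.3 1.4 0 0 0.7")

```text
clock: 11.42
position: [0.5691, 0.2281, 0.2488]
ee_rot: [1.845, 2.543, 0.0]
force: [1.1, -0.0, 0.5]
width: 0.855
gripper_force: 0.0
```

Request:
play_rows(increments="3.2 1.4 0 3.2 0.7;0 0 0 3.1 0.7;0 0 0 0 0.7;0 0 0 0 0.7")

```text
clock: 11.75
position: [0.5727, 0.2606, 0.2484]
ee_rot: [1.98, 2.438, -0.001]
force: [0.2, -0.4, 0.9]
width: 0.852
gripper_force: 0.0
```

```bash
python3 n.py
```

```text
pos [0.5727 0.2606 0.2484] yaw 11.86 tilt [ 1.0e-04 -1.1e-03 -1.0e+00] w 0.852 F [ 0.2 -0.4  0.9] gf 0.0 t 11.75
shift cm, tool axes now: [ 0.11 -0.05  4.84] turn deg: 0.06 q [-0.8   0.44  0.43  1.56 -0.19  1.19 -0.13]
scene card z max [0.0984 0.133  0.1339] top u 0.0017 v [-0.0447  0.0438] 90 xy [ 0.5236 -0.3065  0.1316] rect ((523.8274536132812, -308.432373046875), (11.429436683654785, 89.64276123046875), 18.539365768432617) du/dz -0.025
 handles 42 ((578.3645629882812, 263.62567138671875), (34.5362663269043, 25.600610733032227), 11.634810447692871)
top card z max [0.1239 0.1348 0.1368] top u -0.0005 v [-0.0446  0.0436] 107 xy [ 0.5223 -0.3095  0.1322] rect ((522.6299438476562, -309.2696228027344), (8.507766723632812, 89.52311706542969), 18.19211196899414) du/dz 0.052
 handles 100 ((571.1047973632812, 261.84130859375), (47.976036071777344, 27.74871253967285), 9.290482521057129)
```

Request:
play_rows(increments="0.1 -0.05 3 0 0.7;0 0 3.5 0 0.7;0 0 3 0 0.7;0 0 2 0 0.7;0 0 0 0 0.7")

```text
clock: 12.27
position: [0.5696, 0.2595, 0.1293]
ee_rot: [-1.981, -2.435, 0.01]
force: [0.1, -1.6, 0.0]
width: 0.847
gripper_force: 0.0
```

Request:
play_rows(increments="0 0 2 0 0.7;0 0 0.9 0 0.7;0 0 0 0 0.7;0 0 0 0 0.7")

```text
clock: 12.6
position: [0.5724, 0.2617, 0.1052]
ee_rot: [1.982, 2.437, 0.001]
force: [-0.4, 0.1, 0.5]
width: 0.851
gripper_force: 0.0
```

```bash
python3 g.py .572 .2615 .104 11.8
```

```text
pos [0.5724 0.2617 0.1052] yaw 11.75 tilt [ 3.e-04  2.e-04 -1.e+00] w 0.851 F [-0.4  0.1  0.5] gf 0.0 t 12.6
shift cm, tool axes now: [-0.01 -0.04  0.12] turn deg: -0.05 q [-0.77  0.58  0.38  1.72 -0.26  0.9  -0.07]
```

Request:
play_rows(increments="0 0 0.1 0 0;0 0 0 0 -1;0 0 0 0 -1;0 0 0 0 -1;0 0 0 0 -1", grip_force=25)

```text
clock: 13.02
position: [0.5722, 0.2622, 0.1037]
ee_rot: [1.981, 2.438, 0.001]
force: [-0.5, 1.2, 0.1]
width: 0.539
gripper_force: 0.0
```

Request:
play_rows(increments="0 0 0 0 -1;0 0 0 0 -1;0 0 0 0 -1;0 0 0 0 -1;0 0 0 0 -1")

```text
clock: 13.43
position: [0.5731, 0.2625, 0.106]
ee_rot: [1.982, 2.437, 0.005]
force: [-12.3, -3.9, 32.5]
width: 0.178
gripper_force: 21.0
```

Request:
play_rows(increments="0 0 0 0 -1;0 0 0 0 -1;0 0 0 0 -1;0 0 0 0 -1;0 0 0 0 -1")

```text
clock: 13.85
position: [0.5717, 0.2622, 0.1059]
ee_rot: [-1.981, -2.437, -0.002]
force: [-10.1, -4.7, 27.2]
width: 0.164
gripper_force: 25.1
```

```bash
python3 g.py .572 .2615 .104 11.8
```

```text
pos [0.5717 0.2622 0.1059] yaw 11.78 tilt [-3.0e-04  1.5e-03 -1.0e+00] w 0.164 F [-10.1  -4.7  27.2] gf 25.1 t 13.85
shift cm, tool axes now: [-0.08  0.02  0.19] turn deg: -0.02 q [-0.77  0.58  0.38  1.72 -0.26  0.9  -0.07]
```

Fully squeezed: 15.1 mm between the pads. Lifting off the rim.

Request:
play_rows(increments="0 0 -0.3 0 -1;0 0 -0.5 0 -1;0 0 -1 0 -1;0 0 -2 0 -1;0 0 -2.5 0 -1")

```text
clock: 14.27
position: [0.5711, 0.2616, 0.1659]
ee_rot: [-1.981, -2.437, 0.005]
force: [-0.2, -0.0, -0.4]
width: 0.16
gripper_force: 25.0
```

Request:
play_rows(increments="0 0 -3 0 -1;0 0 -3 0 -1;0 0 -2.5 0 -1;0 0 0 0 -1;0 0 0 0 -1")

```text
clock: 14.68
position: [0.5729, 0.2623, 0.2532]
ee_rot: [1.981, 2.437, 0.005]
force: [0.1, -0.8, -1.1]
width: 0.162
gripper_force: 25.0
```

```bash
python3 - <<'E'
from g import *
go(.5232,-.3088,.25,18.3)
s=arm.observe(); t=s["position"]; M=R.from_rotvec(s["ee_rot"]).as_matrix()
L=[]
for n in("scene","top"):
    p=vision.get_image(n);P,r,c=pts(p); Q=(P-t)@M
    k=(abs(Q[:,0])<.035)&(abs(Q[:,1])<.03)&(Q[:,2]>-.01)&(Q[:,2]<.06)
    for lo in np.arange(-.01,.06,.01):
        j=k&(Q[:,2]>=lo)&(Q[:,2]<lo+.01)
        if j.sum()>3: print(n,"below TCP",lo.round(3),j.sum(),"x",(np.percentile(Q[j,0],[2,98])*1000).round(1),"y",(np.percentile(Q[j,1],[2,98])*1000).round(1))
    print(n,"max below",np.percentile(Q[k,2],[98,100]).round(4))
    rr,cc=int(np.median(r[k])),int(np.median(c[k])); L.append(cv2.resize(p["frame"][max(rr-45,0):rr+45,cc-45:cc+45],(390,390),interpolation=2))
save("g.png",np.hstack(L))
E
```

```text
pos [0.5729 0.2623 0.2532] yaw 11.78 tilt [ 0.003   0.0017 -1.    ] w 0.162 F [ 0.1 -0.8 -1.1] gf 25.0 t 14.68
shift cm, tool axes now: [-54.89 -16.52   0.21] turn deg: -6.52 q [-0.81  0.44  0.43  1.55 -0.19  1.19 -0.13]
scene below TCP 0.01 5 x [-23.1  13.9] y [-12.2  -5.9]
scene below TCP 0.02 10 x [-26.8   7.1] y [-11.5  -9.5]
scene max below [0.0303 0.0317]
top below TCP 0.01 13 x [-25.8 -13.9] y [-14.1   7.3]
top below TCP 0.02 36 x [-28.6   0.5] y [-16.5   8.8]
top below TCP 0.03 32 x [-28.6  11.4] y [-19.   10.4]
top below TCP 0.04 37 x [-29.   14.7] y [-20.1  12.8]
top max below [0.0489 0.0499]
```

View pics/g.png

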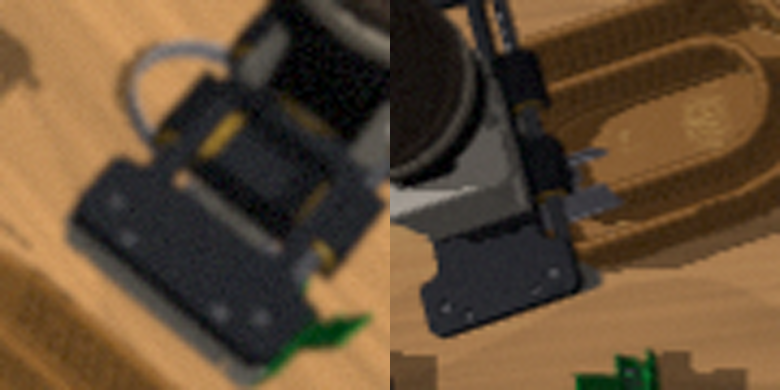

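The clip hangs in the gripper with its jaws open. In the right-hand crop both jaws stick out at about (590,155) and (595,200), and the green one is still on the table. Moving it above the card.

Request:
play_rows(increments="-3.43 -1.03 0 0 -1;-3.43 -1.03 0 0 -1;-3.43 -1.03 0 0 -1;-3.43 -1.03 0 0 -1;-3.43 -1.03 0 0 -1")

```text
clock: 15.2
position: [0.5554, 0.082, 0.2499]
ee_rot: [-1.981, -2.437, 0.003]
force: [1.3, 0.3, -0.4]
width: 0.164
gripper_force: 25.0
```

Request:
play_rows(increments="-3.43 -1.03 0 0 -1;-3.43 -1.03 0 0 -1;-3.43 -1.03 0 0 -1;-3.43 -1.03 0 0 -1;-3.43 -1.03 0 0 -1")

```text
clock: 15.62
position: [0.54, -0.0962, 0.25]
ee_rot: [-1.98, -2.436, 0.002]
force: [1.3, -0.1, -0.4]
width: 0.165
gripper_force: 25.0
```

Request:
play_rows(increments="-3.43 -1.03 0 0 -1;-3.43 -1.03 0 0 -1;-3.43 -1.03 0 0 -1;-3.43 -1.03 0 0 -1;-3.43 -1.03 0 0 -1")

```text
clock: 16.03
position: [0.5247, -0.2743, 0.2499]
ee_rot: [-1.98, -2.436, 0.001]
force: [1.0, -0.4, 0.6]
width: 0.165
gripper_force: 25.0
```

Request:
play_rows(increments="-3.43 -1.03 0 -3.3 -1;0 0 0 -3.2 -1;0 0 0 0 -1;0 0 0 0 -1;0 0 0 0 -1")

```text
clock: 16.45
position: [0.5229, -0.3071, 0.2503]
ee_rot: [-1.839, -2.545, -0.001]
force: [-0.2, -0.6, -1.5]
width: 0.16
gripper_force: 25.0
```

```bash
cat > q.py <<'E'
from g import *
import sys
go(.5232,-.3088,.164,18.3)
s=arm.observe(); t=s["position"]; o=np.array([.5232,-.3088]); a=np.radians(18.3); ex=np.array([np.cos(a),np.sin(a)]); ey=np.array([-ex[1],ex[0]])
print("tcp u v",((t[:2]-o)@ex*1000).round(1),((t[:2]-o)@ey*1000).round(1))
L=[]
for n in("scene","top"):
    p=vision.get_image(n);P,r,c=pts(p); d=P[:,:2]-o; u=d@ex*1000; v=d@ey*1000; z=P[:,2]
    for nm,lo,hi in [("clip",t[2]-.055,t[2]-.044),("clip",t[2]-.044,t[2]-.034),("clip",t[2]-.034,t[2]-.022),("card",.05,.10),("card",.10,.129),("card",.129,.14)]:
        k=(abs(u)<(35 if nm=="clip" else 10))&(abs(v)<60)&(z>lo)&(z<hi)
        if k.sum()>3: print(n,nm,(lo*1000).__round__(),k.sum(),"u",np.percentile(u[k],[2,50,98]).round(1),"v",np.percentile(v[k],[2,98]).round(1),"zmin",z[k].min().round(4),"zmax",z[k].max().round(4))
    rr,cc=(165,245) if n=="scene" else (205,330)
    L.append(cv2.resize(p["frame"][rr-55:rr+45,cc-50:cc+50],(390,390),interpolation=2))
save(sys.argv[1],np.hstack(L))
E
python3 q.py i.png
```

```text
pos [ 0.5229 -0.3071  0.2503] yaw 18.28 tilt [-0.0013  0.0016 -1.    ] w 0.16 F [-0.2 -0.6 -1.5] gf 25.0 t 16.45
shift cm, tool axes now: [-0.18 -0.02  8.63] turn deg: -0.02 q [ 0.05  0.42  0.56  1.62 -0.24  1.18  0.99]
tcp u v 0.3 1.7
scene clip 195 34 u [-16.5  15.4  17.6] v [-18.4  32. ] zmin 0.2011 zmax 0.206
scene clip 206 73 u [-15.4  14.3  17.6] v [-21.8  30.6] zmin 0.2064 zmax 0.2162
scene clip 216 93 u [-13.2  11.8  15.3] v [-22.8  31.2] zmin 0.2166 zmax 0.228
scene card 50 278 u [-0.6  3.7  5.8] v [-43.5  44.9] zmin 0.0502 zmax 0.0992
scene card 100 178 u [-1.4  3.5  5.3] v [-43.3  45.1] zmin 0.1001 zmax 0.1288
scene card 129 83 u [-4.8  1.1  5.4] v [-42.2  42.4] zmin 0.1291 zmax 0.135
```

View pics/i.png

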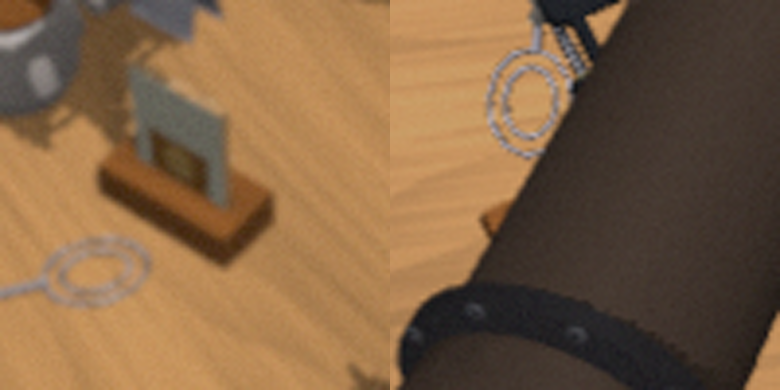

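The card stands seated in the stand (crop (180,140)) and the clip is above it with its jaws spread. The clip needs 2.8 mm along the card. Lowering to just above the top edge and measuring again.

Request:
play_rows(increments="-0.28 0 1.5 0 -1;0 0 2 0 -1;0 0 1.8 0 -1;0 0 0 0 -1;0 0 0 0 -1")

```text
clock: 16.97
position: [0.5235, -0.3102, 0.1978]
ee_rot: [-1.838, -2.545, 0.0]
force: [-0.1, 0.4, -0.1]
width: 0.167
gripper_force: 25.0
```

```bash
python3 q.py j.png
```

```text
pos [ 0.5235 -0.3102  0.1978] yaw 18.33 tilt [-0.0016  0.001  -1.    ] w 0.167 F [-0.1  0.4 -0.1] gf 25.0 t 16.97
shift cm, tool axes now: [0.14 0.02 3.38] turn deg: 0.03 q [ 0.07  0.47  0.54  1.68 -0.27  1.07  1.02]
tcp u v -0.1 -1.5
scene clip 143 34 u [-17.   15.   17.7] v [-21.4  28.2] zmin 0.1486 zmax 0.1537
scene clip 154 62 u [-17.2  13.7  16.5] v [-24.  28.] zmin 0.154 zmax 0.1638
scene clip 164 79 u [-13.1  11.8  14.6] v [-24.9  28.1] zmin 0.1641 zmax 0.1758
scene card 50 273 u [-0.1  3.8  5.9] v [-43.6  44.8] zmin 0.0501 zmax 0.0996
scene card 100 179 u [-1.9  3.7  5.7] v [-43.2  45.1] zmin 0.1001 zmax 0.1288
scene card 129 45 u [-4.1  2.8  5.6] v [-42.6  44.9] zmin 0.1292 zmax 0.1352
```

Request:
play_rows(increments="0 0 0.8 0 -1;0 0 0.8 0 -1;0 0 0.8 0 -1;0 0 0.6 0 -1;0 0 0.3 0 -1")

```text
clock: 17.48
position: [0.5231, -0.3111, 0.1639]
ee_rot: [-1.839, -2.545, 0.0]
force: [-0.7, -0.1, -0.8]
width: 0.16
gripper_force: 25.0
```

Request:
play_rows(increments="0 0 0 0 -1;0 0 0 0 -1;0 0 0 0 -1;0 0 0 0 -1")

```text
clock: 17.82
position: [0.5238, -0.3117, 0.1656]
ee_rot: [1.84, 2.546, 0.0]
force: [-0.4, -0.4, -1.5]
width: 0.161
gripper_force: 25.0
```

```bash
python3 q.py l.png
```

```text
pos [ 0.5238 -0.3117  0.1656] yaw 18.28 tilt [ 6.e-04 -3.e-04 -1.e+00] w 0.161 F [-0.4 -0.4 -1.5] gf 25.0 t 17.82
shift cm, tool axes now: [0.29 0.03 0.16] turn deg: -0.02 q [ 0.09  0.5   0.53  1.72 -0.29  1.    1.04]
tcp u v -0.3 -2.9
scene clip 111 55 u [-16.8   4.6  16.9] v [-41.7  44.7] zmin 0.111 zmax 0.1214
scene clip 122 89 u [-15.5   6.   16.8] v [-43.4  44.6] zmin 0.1218 zmax 0.1316
scene clip 132 98 u [-13.5  10.6  13.8] v [-39.6  41.1] zmin 0.1317 zmax 0.1431
scene card 50 277 u [-1.2  3.7  5.8] v [-43.5  44.7] zmin 0.0501 zmax 0.0994
scene card 100 71 u [-3.   3.5  6.1] v [-43.9  45.4] zmin 0.1 zmax 0.1274
scene card 129 38 u [-4.4  0.4  6.2] v [-44.1  45.5] zmin 0.129 zmax 0.138
```

View pics/l.png

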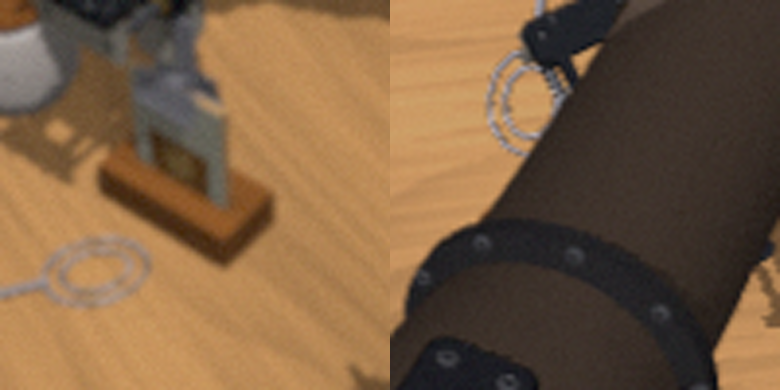

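The clip straddles the card's top edge in the left crop at (180,100): outer jaw faces at ±17 mm, card faces at ±4 mm, and no contact force. One small correction along the card, then I'll hand in.

Request:
play_rows(increments="0.15 0 0 0 -1;0 0 0 0 -1;0 0 0 0 -1;0 0 0 0 -1;0 0 0 0 -1")

```text
clock: 18.33
position: [0.5231, -0.3101, 0.1652]
ee_rot: [1.84, 2.546, 0.0]
force: [-0.4, 0.2, -0.1]
width: 0.163
gripper_force: 25.0
```

```bash
python3 q.py n.png && python3 -c "
from h import *
print(job.sign_off())"
```

```text
pos [ 0.5231 -0.3101  0.1652] yaw 18.28 tilt [ 0. -0. -1.] w 0.163 F [-0.4  0.2 -0.1] gf 25.0 t 18.33
shift cm, tool axes now: [0.12 0.05 0.12] turn deg: -0.02 q [ 0.08  0.5   0.53  1.72 -0.29  1.    1.04]
tcp u v -0.5 -1.2
scene clip 110 56 u [-17.9   4.3  15.9] v [-42.7  44.5] zmin 0.111 zmax 0.1212
scene clip 121 87 u [-15.3  11.7  17. ] v [-42.8  44.2] zmin 0.1213 zmax 0.1311
scene clip 131 101 u [-13.3  10.5  14. ] v [-39.6  41.3] zmin 0.1314 zmax 0.1428
scene card 50 285 u [-0.6  3.8  5.7] v [-43.9  45.2] zmin 0.0504 zmax 0.0999
scene card 100 71 u [-2.9  3.5  5.9] v [-43.6  44.6] zmin 0.101 zmax 0.1281
scene card 129 38 u [-4.1  0.3  6.7] v [-43.6  44.4] zmin 0.1291 zmax 0.1398
the job is handed in; nothing more can be done
None
```

I've handed the job in at 18.3 s: the card is fully seated in the stand and released, and the gripper is holding the steel clip wide open over the middle of its top edge, with no contact force measured.

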